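# Sort the wound coils into the caddy

## Robot

A 7-joint arm with a two-finger parallel gripper is mounted at the origin on the work surface. World frame = base frame: x ahead of the robot, y to its left, z up, the work surface at z = 0. Lengths are in m, angles in rad, forces in N, time in s.
With the tool pointing down it reaches from about 0.4 to 0.85 m from the base axis. Payload 10.4 kg.
Tool frame: the origin (TCP) lies midway between the tips of the shut fingers; the grasp point (between the pads) lies 19 mm behind it (manip.pinch_z is the distance from the TCP to the grasp point, in m); z points along the fingers, x is the direction in which the jaws open and shut, and the axes are right-handed (so a half turn about z gives the same grasp; the last joint's range is limited). The gripper opens to 85 mm and grips with 20 to 120 N. Pads are 22 mm wide; open, the fingers measure 114 mm over their backs; the gripper's body (76 mm by 85 mm) begins 54 mm behind the grasp point. The pads swing forward as they close: fully open they stand 13 mm farther back than shut.
Start: joints at [-1.173, 0.332, -0.065, 1.46, 0.022, 1.35, -0.088], TCP at [0.255, 0.571, 0.231] pointing down, gripper open.
Joint ranges: [-2.6, 2.6], [-0.5, 2.12], [-1.47, 1.34], [0.16, 2.42], [-1.27, 4.41], [0.06, 2.06], [-2.6, 2.6]. Speed limits (rad/s): [2.22, 2.22, 2.79, 2.79, 3.14, 3.14, 3.14].

## Interface

Orientations are given as [roll, pitch, yaw] about the fixed x, y, z axes, in that order (R = Rz(yaw) Ry(pitch) Rx(roll)).
In Python, from plant import manip, eyes gives the robot as it stands.
- The arm moves only by the tool move_arm, never from a script. Its argument "moves" is text: rows parted by semicolons, each of 7 numbers parted by spaces: the finger opening in mm, from 0 to 85.4, then the shift along the tool's x, y, z in mm, then the turn, a rotation vector about the tool's x, y, z in rad. A call has 1 to 20 rows; each row is the pose to reach, as a shift and turn from the pose measured when the call began, along the tool's axes at that moment; what a row does not reach only later rows make up. A row lasts 1/10 s, in which the tool goes at most 50 mm and 8.59 degrees, less where a joint would pass 70% of its speed; a pose out of reach is approached as far as the arm can. A call with a gripper value outside its range is refused whole. The fingers move at their own pace and stop on an object; the grip force is fixed at half the most. Time passes only in rows, so rows that repeat a pose let the fingers close. It gives the time, the measured TCP pose, the force and the opening at its end, in the units of the state.
- manip.get_obs(): the state, without advancing time (a new reading comes with each control period).
- eyes.camera(name): name is "side" or "top" or "wrist"; returns a dict with "frame" (420x560x3 uint8, blue, green, red), "fx", "fy", "cx", "cy" (pixels), "k1" (the pictures are not rectified: a ray, as slopes to the right and down, at radius r is drawn at 1 + k1 r^2 times it, then the intrinsics apply), "R" (3x3) and "t" (3): a world point X has camera coordinates R X + t. Camera axes: x right, y down, z forward; pixel columns grow to the right and rows downward; lengths in m; the calibration is good to about 2 mm. A picture is of the moment at which its call begins. There is no depth.
- manip.finish_job(): hands the job in, once; it reports no verdict.
Trained networks look in a picture, given as the dict that the camera call returned (one of the last four; its "shot" number tells which), for a name from the list of things; names that differ only in an ending like _2 or _b are one class to them, and where a whole thing is asked for, a point or a joint stands for the part that bears it (a point fixed in the world has none). Each returns a list of dicts, best first, with "score" (0 to 1); they miss things now and then, are a little off and sometimes report something else, mostly with a low value. They report only what shows in the picture. A call takes as long as a camera call.
- eyes.recognise(thing, picture): "box" ([centre column, centre row, width, height] in pixels, round what is visible of it).
- eyes.silhouettes(thing, picture): "mask" (420x560 bool, what is visible of it) and "box" ([centre column, centre row, width, height] in pixels, round what is visible of it).
- eyes.landmark_of(thing, picture): "at" ([row, column] in pixels: a listed point, or the origin of a listed thing).
The state is a dict: "clock": time; "q": joint angles; "qvel": joint speeds; "joint_torque": joint torques, N m; "eef_pos": TCP position; "tool_rot": TCP orientation; "contact_force": force on the tool from outside, world axes, zero at the start; "wrist_torque": the same for the moment, N m; "opening": finger opening in m.
Only numpy, scipy, OpenCV 4.12 (cv2) and the standard library are available. Lean on these libraries where they do the work, as an engineer would, in place of code of your own. Each camera call takes 0.05 s, during which the arm holds its last target. There are 200 camera calls.

## Task

Pack the three fully wound coils upright into the plywood caddy, one to a cell in order of size: the smallest in the cell next to the loop handle, the largest in the cell at the other end. Stand the half-unwound coil upright in the middle of the round steel dish for rewinding, leave the two empty formers standing where they are, and tip nothing over.

Things in the scene. Friction and masses are not known exactly. Their poses are not given: they have to be found in the camera images.
- coil_small: Smallest complete coil: 55 mm high, straight copper winding 26 mm in diameter from the base disc (36 mm across, 5 mm thick, plywood) right up to the closed plywood top with two brass terminal studs 5 mm high (seen only). About 0.1 kg. Loose, stands upright on its base disc at the start; origin at the centre of the underside of the base disc, z axis up the coil, yaw of no importance (round). 
- coil_mid: Middle complete coil: 70 mm high, straight copper winding 34 mm in diameter up to the closed top with two brass studs, base disc 44 mm across and 5 mm thick. About 0.16 kg. Loose, stands upright on its base disc at the start; origin at the centre of the underside of the base disc, z axis up the coil, yaw of no importance (round). 
- coil_big: Largest complete coil: 88 mm high, straight copper winding 42 mm in diameter up to the closed top with two brass studs, base disc 52 mm across and 5 mm thick. About 0.26 kg. Loose, stands upright on its base disc at the start; origin at the centre of the underside of the base disc, z axis up the coil, yaw of no importance (round). 
- coil_stripped: Half-unwound coil with a step: copper winding 34 mm in diameter only up to 30 mm above the underside, above it a bare white plastic tube 24 mm in diameter up to 70 mm, its bore seen as a dark disc on top; base disc 44 mm across. About 0.11 kg. Loose, stands upright on its base disc at the start; origin at the centre of the underside of the base disc, z axis up the coil, yaw of no importance (round). 
- former_mid: Empty former, does not belong in the job: bare open white plastic tube, no winding, 34 mm in diameter, 70 mm high, base disc 44 mm across. Loose, stands upright on its base disc at the start; origin at the centre of the underside of the base disc, z axis up the coil, yaw of no importance (round). 
- former_big: Empty former, does not belong in the job: bare open white plastic tube, no winding, 42 mm in diameter, 88 mm high, base disc 52 mm across. Loose, stands upright on its base disc at the start; origin at the centre of the underside of the base disc, z axis up the coil, yaw of no importance (round). 
- caddy: Plywood caddy, fixed to the bench: three equal open cells in one row along its own y axis, 82 x 236 mm outside, walls 18 mm high and 5 mm thick, floor 5 mm thick. Cell centres on its y axis at +77, 0 and -77 mm, each cell about 72 x 72 mm inside. A steel loop handle sticks out 31 mm beyond its +y end, 15 mm high. Origin at the centre of its underside.
- dish: Round steel dish, fixed to the bench: 120 mm across the rim, 12 mm high, flat floor 94 mm across and 3 mm thick. Origin at the centre of its underside.

How it is judged:
By the outcome, as a careful person would: the job done as asked, in the order asked, and still so for the second after the job is handed in, with the robot touching nothing.
It also fails if it takes over 102 s, if anything falls off the work surface, if the arm or the gripper's body presses on something with over 40 N, if the wrist force passes 120 N, or if a joint passes its speed limit or range.

## Working session

There is one attempt and no reset: what is moved stays moved. The work goes in short steps, Python scripts to look and compute and a tool call to move; the robot and the scene stay as the last step left them, time stands still between calls to the robot, and variables do not carry over. Pictures are saved under pics/ and viewed, about 12 in all and at most 16, crops included, and the job is handed in when it is done.

Besides the shell and the picture viewer there is one more tool, called after ">>>" as name(argument=value, ...), one argument or row to a line, values as JSON. move_arm: Moves the arm, as the interface text tells. Its arguments: {"type":"object","properties":{"moves":{"type":"string"}},"required":["moves"]}

```bash
ls; mkdir -p pics
cat > h.py <<'E'
import numpy as np, cv2
from plant import manip, eyes
def K(c): return np.array([[c["fx"],0,c["cx"]],[0,c["fy"],c["cy"]],[0,0,1.]])
def ray(c,u,v):
    d=np.array([c["k1"],0,0,0,0.])
    s=cv2.undistortPoints(np.array([[[u,v]]],float),K(c),d)[0,0]
    R=np.array(c["R"]);t=np.array(c["t"])
    return -R.T@t, R.T@np.array([s[0],s[1],1.])
def onz(c,u,v,z):
    o,d=ray(c,u,v); return o+d*(z-o[2])/d[2]
def proj(c,X):
    p=cv2.projectPoints(np.array([X],float).reshape(-1,1,3),cv2.Rodrigues(np.array(c["R"]))[0],np.array(c["t"],float),K(c),np.array([c["k1"],0,0,0,0.]))[0]
    return p.reshape(-1,2)
NAMES="coil_small coil_mid coil_big coil_stripped former_mid former_big caddy dish".split()
E
python3 - <<'E'
from h import *
o=manip.get_obs(); print(o["clock"],o["eef_pos"],o["tool_rot"],o["opening"],manip.pinch_z)
for n in ["top","side"]:
    c=eyes.camera(n); cv2.imwrite(f"pics/{n}0.png",c["frame"])
    print(n,-np.array(c["R"]).T@np.array(c["t"]))
    for k in NAMES:
        for d in eyes.landmark_of(k,c)[:3]:
            r,u=d["at"]; print(k,round(d["score"],2),"px",np.round([u,r]),np.round(onz(c,u,r,0),3))
        if n=="top":
            for d in eyes.recognise(k,c)[:2]: print("   box",round(d["score"],2),np.round(d["box"]))
E
```

```text
pics
0.0 [0.25515686 0.57014185 0.23052991] [3.14153712e+00 1.39842941e-03 1.14999109e+00] 0.08554639491939695 0.0187
top [0.43050721 0.0140949  0.89963486]
coil_small 0.75 px [300. 222.] [ 0.571 -0.054  0.   ]
   box 0.59 [302. 221.  24.  14.]
coil_mid 0.88 px [238. 218.] [0.575 0.076 0.   ]
   box 0.83 [240. 218.  23.  25.]
coil_big 0.55 px [309. 274.] [ 0.464 -0.073  0.   ]
   box 0.73 [313. 275.  27.  24.]
coil_stripped 0.6 px [242. 164.] [0.692 0.072 0.   ]
   box 0.89 [242. 159.  26.  28.]
former_mid 0.72 px [307. 174.] [ 0.676 -0.066 -0.   ]
   box 0.62 [308. 170.  23.  25.]
   box 0.27 [311. 275.  23.  25.]
former_big 0.6 px [231. 274.] [0.46  0.086 0.   ]
former_big 0.33 px [300. 224.] [ 0.567 -0.052  0.   ]
   box 0.69 [234. 276.  28.  26.]
caddy 0.61 px [121. 234.] [0.535 0.313 0.   ]
   box 0.88 [128. 233. 142.  66.]
dish 0.8 px [422. 253.] [ 0.516 -0.305  0.   ]
dish 0.67 px [307. 173.] [ 0.677 -0.067  0.   ]
dish 0.53 px [298. 224.] [ 0.567 -0.05   0.   ]
   box 0.59 [426. 256.  58.  55.]
side [ 0.31660621 -0.4331655   0.55662301]
coil_small 0.9 px [310. 252.] [ 0.575 -0.063  0.   ]
coil_mid 0.97 px [276. 207.] [0.573 0.071 0.   ]
coil_big 0.66 px [261. 279.] [ 0.47  -0.076  0.   ]
coil_stripped 0.75 px [328. 189.] [0.698 0.069 0.   ]
former_mid 0.62 px [357. 234.] [ 0.679 -0.064  0.   ]
former_mid 0.28 px [274. 207.] [0.57  0.071 0.   ]
former_big 0.68 px [224. 222.] [0.464 0.078 0.   ]
caddy 0.87 px [219. 148.] [0.54  0.309 0.   ]
dish 0.57 px [357. 389.] [ 0.511 -0.303  0.   ]
dish 0.38 px [224. 223.] [0.462 0.076 0.   ]
```

Run:
```python
import cv2
a=cv2.imread("pics/top0.png"); cv2.imwrite("pics/top0c.png",cv2.resize(a[110:330,20:480],(800,383)))
b=cv2.imread("pics/side0.png"); cv2.imwrite("pics/side0b.png",b)
```

```text
(no output)
```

View pics/top0c.png

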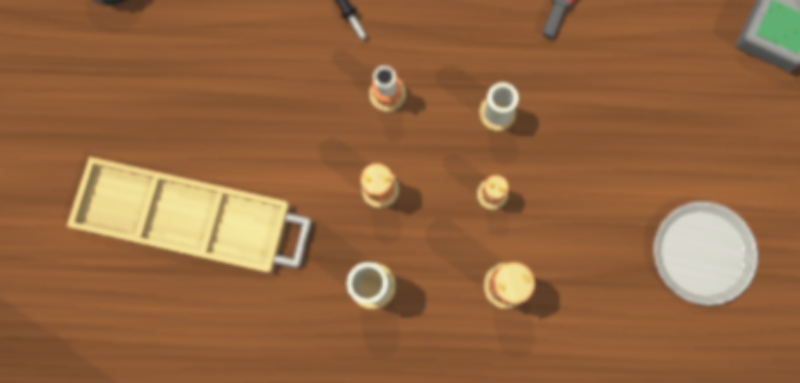

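View pics/side0.png

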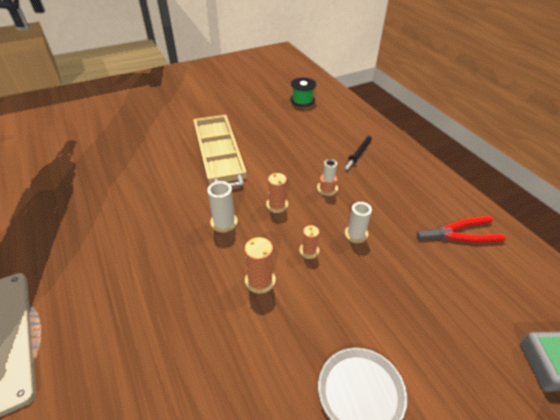

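The top view shows all six pieces standing in a 2×3 grid. Coil_big is at about (313,275) and coil_small at (302,221). The caddy is on the left with its handle towards the coils, at about px (190,245), and the dish is at (424,256). Next I'll refine the positions with silhouettes from both cameras.

```bash
cat >> h.py <<'E'
SH={"coil_small":[(18,0,5),(13,5,55)],"coil_mid":[(22,0,5),(17,5,70)],"coil_big":[(26,0,5),(21,5,88)],
"coil_stripped":[(22,0,5),(17,5,30),(12,30,70)],"former_mid":[(22,0,5),(17,5,70)],"former_big":[(26,0,5),(21,5,88)],"dish":[(60,8,12)]}
def model(c,k,xy,z0=0):
    m=np.zeros((1680,2240),np.uint8); a=np.linspace(0,2*np.pi,40)
    for r,z1,z2 in SH[k]:
        P=[(xy[0]+r/1e3*np.cos(t),xy[1]+r/1e3*np.sin(t),z0+z/1e3) for z in (z1,z2) for t in a]
        cv2.fillConvexPoly(m,cv2.convexHull(((proj(c,P)+.5)*4).astype(np.float32)).astype(int),1)
    v,u=np.nonzero(m); return np.array([u.mean(),v.mean()])/4-.375
def fit(obs,k,xy,z0=0):
    from scipy.optimize import least_squares
    f=lambda p:np.concatenate([model(c,k,p,z0)-o for c,o in obs])
    r=least_squares(f,xy,diff_step=.01,x_scale=.1); return r.x,r.fun
def move(xyz,yaw):
    "deltas in tool axes mm + turn about tool z"
    from scipy.spatial.transform import Rotation as Ro
    o=manip.get_obs(); R=Ro.from_euler("xyz",o["tool_rot"]); T=Ro.from_euler("xyz",[np.pi,0,yaw])
    return np.round(R.inv().apply(np.array(xyz)-o["eef_pos"])*1e3,0),np.round((R.inv()*T).as_rotvec(),3)
E
python3 - <<'E'
from h import *
G=dict(coil_small=(.573,-.059),coil_mid=(.574,.073),coil_big=(.467,-.075),coil_stripped=(.695,.07),former_mid=(.678,-.065),former_big=(.462,.082),dish=(.513,-.304))
C=[eyes.camera(n) for n in("top","side")]
for k,g in G.items():
    obs=[]
    for c in C:
        s=[d for d in eyes.silhouettes(k,c) if np.linalg.norm(np.array(d["box"][:2])-model(c,k,g))<15]
        if s: v,u=np.nonzero(s[0]["mask"]); obs.append((c,np.array([u.mean(),v.mean()])))
    if obs: x,r=fit(obs,k,g); print(k,x.round(4),r.round(1),[fit([q],k,g)[0].round(3) for q in obs])
# caddy corners
P=[]
for n,c in zip("ts",C):
    s=eyes.silhouettes("caddy",c)[0]; 
    if n=="t":
        v,u=np.nonzero(s["mask"]); W=np.array([onz(c,a,b,.018)[:2] for a,b in zip(u,v)])
        print(cv2.minAreaRect((W*1e3).astype(np.float32)))
for a,b in [(90,158),(288,203),(272,271),(69,226)]: print(onz(C[0],a/1.739+20,b/1.739+110,.018).round(3))
E
```

```text
coil_small [ 0.574 -0.059] [ 0.5 -0.9 -1.  -0.1] [array([ 0.572, -0.058]), array([ 0.575, -0.06 ])]
coil_mid [0.5757 0.0747] [ 0.6 -0.8 -0.8 -0.1] [array([0.574, 0.076]), array([0.577, 0.074])]
coil_big [ 0.4679 -0.0778] [0. 0.] [array([ 0.468, -0.078])]
coil_stripped [0.6951 0.0713] [ 0.2 -0.3 -0.3  0. ] [array([0.695, 0.072]), array([0.696, 0.071])]
former_mid [ 0.6754 -0.0634] [ 0.5 -0.4 -0.5 -0.2] [array([ 0.675, -0.062]), array([ 0.676, -0.064])]
former_big [0.4617 0.0773] [ 0.4 -0.5 -0.7 -0.2] [array([0.461, 0.078]), array([0.463, 0.076])]
dish [ 0.5123 -0.3088] [ 0.4 -0.7 -0.5  0.1] [array([ 0.511, -0.308]), array([ 0.513, -0.309])]
((531.860107421875, 290.0133972167969), (268.76220703125, 85.10499572753906), 78.59590148925781)
[0.597 0.412 0.018]
[0.552 0.181 0.018]
[0.472 0.194 0.018]
[0.517 0.427 0.018]
```

```bash
python3 -c "
from h import *
print(move((.574,-.059,.20),-.195))"
```

```text
(array([-444.,  548.,   31.]), array([-0.   , -0.   ,  1.345]))
```

>>> move_arm(
  moves="70 -444 548 31 0 0 1.345; 70 -444 548 31 0 0 1.345; 70 -444 548 31 0 0 1.345; 70 -444 548 31 0 0 1.345; 70 -444 548 31 0 0 1.345; 70 -444 548 31 0 0 1.345; 70 -444 548 31 0 0 1.345; 70 -444 548 31 0 0 1.345; 70 -444 548 31 0 0 1.345; 70 -444 548 31 0 0 1.345; 70 -444 548 31 0 0 1.345; 70 -444 548 31 0 0 1.345; 70 -444 548 31 0 0 1.345; 70 -444 548 31 0 0 1.345; 70 -444 548 31 0 0 1.345; 70 -444 548 31 0 0 1.345; 70 -444 548 31 0 0 1.345; 70 -444 548 31 0 0 1.345; 70 -444 548 31 0 0 1.345; 70 -444 548 31 0 0 1.345",
)

```text
clock: 4.2
eef_pos: [0.574, -0.0577, 0.2005]
tool_rot: [-3.141, -0.0, -0.194]
contact_force: [-0.3, -0.1, -0.5]
opening: 0.0698
```

Run:
```python
from h import *
print(move((.574,-.059,.021),-.195)); c=eyes.camera("wrist"); cv2.imwrite("pics/w1.png",c["frame"])
print([(round(d["score"],2),np.round(d["at"])) for d in eyes.landmark_of("coil_small",c)], proj(c,[(.574,-.059,0),(.574,-.059,.055)]))
```

```text
(array([  0.,   1., 179.]), array([-0.001, -0.   ,  0.001]))
[(0.7, array([188., 279.]))] [[279.56663089 187.43592028]
 [279.4120108  199.66450703]]
```

View pics/w1.png

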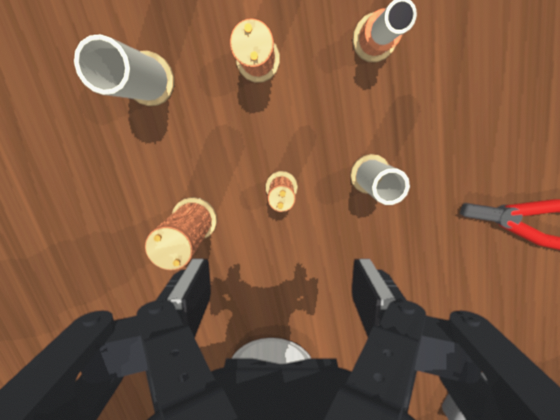

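The wrist view shows coil_small at about (280,190), within 1 px of my estimate, and both fingers are clear of its neighbours. Next I descend and grip.

>>> move_arm(
  moves="70 0 1 40 0 0 0; 70 0 1 80 0 0 0; 70 0 1 120 0 0 0; 70 0 1 150 0 0 0; 70 0 1 170 0 0 0; 70 0 1 177 0 0 0; 70 0 1 177 0 0 0; 20 0 1 177 0 0 0; 20 0 1 177 0 0 0; 20 0 1 177 0 0 0; 20 0 1 177 0 0 0; 20 0 1 177 0 0 0; 20 0 1 177 0 0 0; 20 0 1 177 0 0 0; 20 0 1 170 0 0 0; 20 0 1 150 0 0 0; 20 0 1 110 0 0 0; 20 0 1 70 0 0 0; 20 0 1 20 0 0 0; 20 0 1 0 0 0 0",
)

```text
clock: 6.3
eef_pos: [0.5754, -0.0596, 0.2059]
tool_rot: [-3.139, -0.006, -0.195]
contact_force: [0.4, -0.5, -0.5]
opening: 0.0244
```

Run:
```python
from h import *
print(move((.520,.229,.2),-.195)); c=eyes.camera("side"); cv2.imwrite("pics/s1.png",c["frame"])
```

```text
(array([-110., -272.,    6.]), array([-0.002, -0.006,  0.   ]))
```

View pics/s1.png

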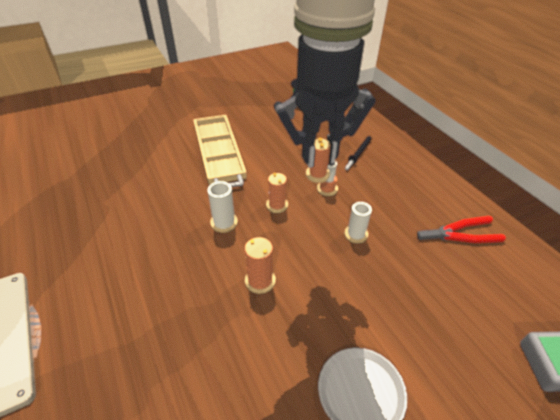

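The coil is held upright, at about (320,160). Now I carry it to the cell by the handle.

>>> move_arm(
  moves="20 -30 -70 6 0 0 0; 20 -55 -140 6 0 0 0; 20 -80 -200 6 0 0 0; 20 -100 -250 6 0 0 0; 20 -110 -272 6 0 0 0; 20 -110 -272 6 0 0 0; 20 -110 -272 6 0 0 0; 20 -110 -272 6 0 0 0; 20 -110 -272 6 0 0 0",
)

```text
clock: 7.25
eef_pos: [0.5213, 0.2271, 0.2014]
tool_rot: [-3.139, -0.009, -0.197]
contact_force: [-0.5, -0.3, -1.7]
opening: 0.0241
```

Run:
```python
from h import *
print(move((.520,.229,.0285),-.195)); c=eyes.camera("wrist"); cv2.imwrite("pics/w2.png",c["frame"])
```

```text
(array([ -3.,  -1., 173.]), array([-0.002, -0.009, -0.002]))
```

View pics/w2.png

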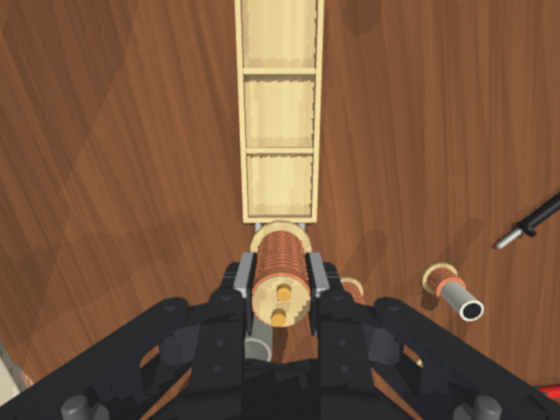

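The caddy is square to the jaws, and the near cell is centred at about (280,185). I'll check my cell position against this view before lowering.

Run:
```python
from h import *
c=eyes.camera("wrist"); u=np.array([.195,.981])
for s in (-.077,0,.077): print((np.array([.535,.3045])+s*u).round(4), proj(c,[tuple(np.array([.535,.3045])+s*u)+(.005,)]).round(0))
# rim corners by my estimate; picture: near (245,219),(316,219), divider1 (243,150),(319,150)
n=np.array([.981,-.195])
for px in [(245,219),(316,219),(243,150),(319,150),(240,70),(322,70)]: print(px,onz(c,*px,.018).round(4))
```

```text
[0.52  0.229] [[276. 186.]]
[0.535  0.3045] [[276. 115.]]
[0.55 0.38] [[276.  33.]]
(245, 219) [0.4785 0.2014 0.018 ]
(316, 219) [0.5568 0.1856 0.018 ]
(243, 150) [0.4939 0.2763 0.018 ]
(319, 150) [0.5724 0.2606 0.018 ]
(240, 70) [0.5088 0.352  0.018 ]
(322, 70) [0.5877 0.3364 0.018 ]
```

>>> move_arm(
  moves="20 0 -1 40 0 0 0; 20 0 -1 80 0 0 0; 20 0 -1 120 0 0 0; 20 0 -1 150 0 0 0; 20 0 -1 165 0 0 0; 20 0 -1 170 0 0 0; 20 0 -1 173 0 0 0; 20 0 -1 173 0 0 0; 20 0 -1 173 0 0 0",
)

```text
clock: 8.25
eef_pos: [0.5243, 0.2285, 0.03]
tool_rot: [-3.137, -0.01, -0.198]
contact_force: [0.1, 0.4, -0.8]
opening: 0.0244
```

>>> move_arm(
  moves="20 0 0 1 0 0 0; 20 0 0 2 0 0 0; 20 0 0 3 0 0 0; 20 0 0 3 0 0 0",
)

```text
clock: 8.65
eef_pos: [0.5253, 0.2291, 0.0295]
tool_rot: [-3.135, -0.012, -0.198]
contact_force: [-6.4, -3.0, 21.1]
opening: 0.0247
```

>>> move_arm(
  moves="24 0 0 0 0 0 0; 30 0 0 0 0 0 0; 36 0 0 0 0 0 0; 45 0 0 0 0 0 0; 55 0 0 0 0 0 0; 55 0 0 0 0 0 0; 55 0 0 0 0 0 0; 55 0 0 0 0 0 0; 55 0 0 -20 0 0 0; 55 0 0 -50 0 0 0; 55 0 0 -100 0 0 0; 55 0 0 -150 0 0 0; 55 0 0 -175 0 0 0; 55 0 0 -175 0 0 0",
)

```text
clock: 10.05
eef_pos: [0.5249, 0.2291, 0.209]
tool_rot: [-3.13, -0.017, -0.198]
contact_force: [0.1, 0.5, -0.3]
opening: 0.0553
```

Run:
```python
from h import *
print(move((.5757,.0745,.2),-.195)); c=eyes.camera("wrist"); cv2.imwrite("pics/w3.png",c["frame"])
```

```text
(array([ 80., 142.,   9.]), array([-0.012, -0.017, -0.003]))
```

View pics/w3.png

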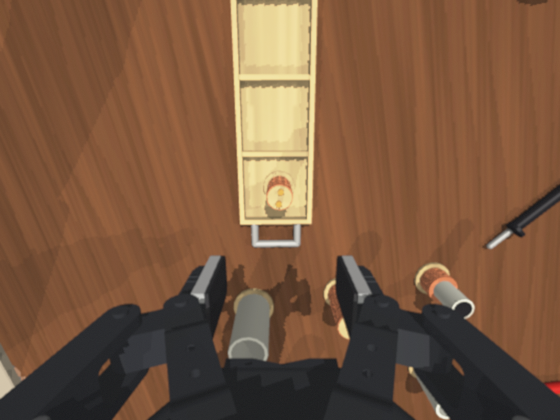

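Coil_small stands centred in the handle cell, at about (279,187). Next is coil_mid, and I'll correct the small tilt drift on the way.

>>> move_arm(
  moves="70 40 70 9 -0.012 -0.017 -0.003; 70 80 142 9 -0.012 -0.017 -0.003; 70 80 142 9 -0.012 -0.017 -0.003; 70 80 142 9 -0.012 -0.017 -0.003; 70 80 142 9 -0.012 -0.017 -0.003; 70 80 142 9 -0.012 -0.017 -0.003; 70 80 142 9 -0.012 -0.017 -0.003; 70 80 142 9 -0.012 -0.017 -0.003",
)

```text
clock: 10.9
eef_pos: [0.5742, 0.0756, 0.1968]
tool_rot: [3.139, 0.003, -0.192]
contact_force: [1.5, -0.3, -0.2]
opening: 0.0695
```

Run:
```python
from h import *
print(move((.5757,.0745,.031),-.195)); c=eyes.camera("wrist")
print([(round(d["score"],2),np.round(d["at"])) for d in eyes.landmark_of("coil_mid",c)], proj(c,[(.5757,.0745,0)]))
```

```text
(array([  2.,   0., 166.]), array([0.002, 0.003, 0.003]))
[(0.85, array([185., 283.]))] [[281.52215676 187.18045341]]
```

>>> move_arm(
  moves="70 2 0 40 0.002 0.003 0.003; 70 2 0 80 0.002 0.003 0.003; 70 2 0 120 0.002 0.003 0.003; 70 2 0 150 0.002 0.003 0.003; 70 2 0 163 0.002 0.003 0.003; 70 2 0 166 0.002 0.003 0.003; 70 2 0 166 0.002 0.003 0.003; 25 2 0 166 0.002 0.003 0.003; 25 2 0 166 0.002 0.003 0.003; 25 2 0 166 0.002 0.003 0.003; 25 2 0 166 0.002 0.003 0.003; 25 2 0 166 0.002 0.003 0.003; 25 2 0 166 0.002 0.003 0.003",
)

```text
clock: 12.3
eef_pos: [0.5765, 0.0746, 0.0324]
tool_rot: [-3.141, -0.002, -0.196]
contact_force: [-1.4, 0.4, 5.7]
opening: 0.0326
```

Run:
```python
from h import *
print(move((.5757,.0745,.21),-.195),manip.get_obs()["eef_pos"])
```

```text
(array([  -1.,    0., -178.]), array([-0.001, -0.002, -0.001])) [0.57654562 0.07458344 0.03237973]
```

>>> move_arm(
  moves="25 0 0 -10 0 0 0; 25 0 0 -40 0 0 0; 25 0 0 -90 0 0 0; 25 0 0 -135 0 0 0; 25 0 0 -170 0 0 0; 25 -30 -70 -178 0 0 0; 25 -50 -130 -178 0 0 0; 25 -70 -180 -178 0 0 0; 25 -83 -210 -178 0 0 0; 25 -83 -218 -178 0 0 0; 25 -83 -218 -178 0 0 0; 25 -83 -218 -178 0 0 0; 25 -83 -218 -178 0 0 0; 25 -83 -218 -178 0 0 0",
)

```text
clock: 13.7
eef_pos: [0.5379, 0.3029, 0.2109]
tool_rot: [-3.141, -0.002, -0.198]
contact_force: [0.7, 0.3, -1.5]
opening: 0.0325
```

Run:
```python
from h import *
print(move((.5375,.3045,.039),-.195))
```

```text
(array([ -1.,  -1., 172.]), array([-0.001, -0.002, -0.003]))
```

>>> move_arm(
  moves="25 -1 -2 40 0 -0.002 -0.003; 25 -1 -2 80 0 -0.002 -0.003; 25 -1 -2 120 0 -0.002 -0.003; 25 -1 -2 150 0 -0.002 -0.003; 25 -1 -2 165 0 -0.002 -0.003; 25 -1 -2 170 0 -0.002 -0.003; 25 -1 -2 172 0 -0.002 -0.003; 25 -1 -2 174 0 -0.002 -0.003; 25 -1 -2 174 0 -0.002 -0.003",
)

```text
clock: 14.6
eef_pos: [0.5383, 0.3055, 0.0381]
tool_rot: [-3.139, -0.001, -0.195]
contact_force: [-1.2, -0.1, -0.8]
opening: 0.0329
```

>>> move_arm(
  moves="25 0 0 1 0 0 0; 25 0 0 2 0 0 0; 25 0 0 2 0 0 0; 32 0 0 2 0 0 0; 40 0 0 2 0 0 0; 50 0 0 2 0 0 0; 60 0 0 2 0 0 0; 60 0 0 2 0 0 0; 60 0 0 2 0 0 0; 60 0 0 2 0 0 0; 60 0 0 -20 0 0 0; 60 0 0 -60 0 0 0; 60 0 0 -110 0 0 0; 60 0 0 -150 0 0 0; 60 0 0 -180 0 0 0; 60 0 0 -180 0 0 0",
)

```text
clock: 16.2
eef_pos: [0.54, 0.306, 0.2231]
tool_rot: [-3.134, -0.006, -0.196]
contact_force: [1.5, 0.3, -0.2]
opening: 0.06
```

Run:
```python
from h import *
print(move((.468,-.077,.225),-.195)); c=eyes.camera("wrist"); cv2.imwrite("pics/w4.png",c["frame"])
```

```text
(array([  4., 390.,  -5.]), array([-0.008, -0.006, -0.001]))
```

View pics/w4.png

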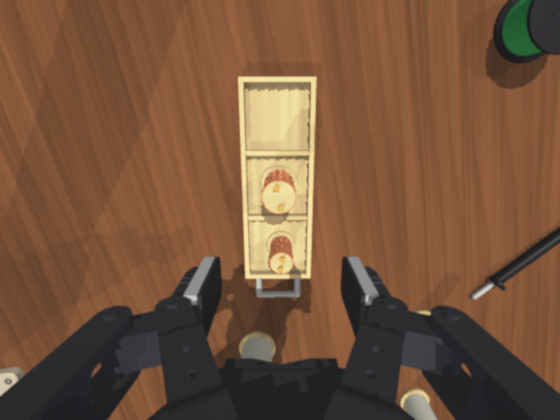

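Coil_mid stands centred in the middle cell at about (279,190), and coil_small is still fine at (281,253). Next is coil_big.

>>> move_arm(
  moves="74 4 50 -5 -0.008 -0.006 0; 74 4 100 -5 -0.008 -0.006 0; 74 4 150 -5 -0.008 -0.006 0; 74 4 200 -5 -0.008 -0.006 0; 74 4 250 -5 -0.008 -0.006 0; 74 4 300 -5 -0.008 -0.006 0; 74 4 350 -5 -0.008 -0.006 0; 74 4 390 -5 -0.008 -0.006 0; 74 4 390 -5 -0.008 -0.006 0; 74 4 390 -5 -0.008 -0.006 0; 74 4 390 -5 -0.008 -0.006 0; 74 4 390 -5 -0.008 -0.006 0; 74 4 390 -5 -0.008 -0.006 0",
)

```text
clock: 17.55
eef_pos: [0.4673, -0.0768, 0.223]
tool_rot: [3.139, 0.003, -0.194]
contact_force: [-0.3, 0.0, 0.0]
opening: 0.074
```

Run:
```python
from h import *
print(move((.468,-.077,.043),-.195)); c=eyes.camera("wrist"); cv2.imwrite("pics/w5.png",c["frame"])
print([(round(d["score"],2),np.round(d["at"]),onz(c,d["at"][1],d["at"][0],0).round(3)) for d in eyes.landmark_of("coil_big",c)], proj(c,[(.468,-.077,0)]))
```

```text
(array([  1.,  -0., 180.]), array([0.003, 0.003, 0.001]))
[(0.79, array([180., 282.]), array([ 0.47 , -0.076,  0.   ]))] [[280.55080898 181.73851182]]
```

>>> move_arm(
  moves="74 2 0 40 0.002 0.003 0; 74 2 0 80 0.002 0.003 0; 74 2 0 120 0.002 0.003 0; 74 2 0 150 0.002 0.003 0; 74 2 0 170 0.002 0.003 0; 74 2 0 180 0.002 0.003 0; 74 2 0 180 0.002 0.003 0; 74 2 0 180 0.002 0.003 0; 32 2 0 180 0.002 0.003 0; 32 2 0 180 0.002 0.003 0; 32 2 0 180 0.002 0.003 0; 32 2 0 180 0.002 0.003 0; 32 2 0 180 0.002 0.003 0; 32 2 0 180 0.002 0.003 0",
)

```text
clock: 19.05
eef_pos: [0.4692, -0.0779, 0.0441]
tool_rot: [3.142, -0.002, -0.194]
contact_force: [-2.0, 0.5, 7.0]
opening: 0.0405
```

Run:
```python
from h import *
print(move((.5525,.380,.24),-.195))
```

```text
(array([  -6., -465., -196.]), array([ 0.   , -0.002,  0.001]))
```

>>> move_arm(
  moves="32 0 0 -10 0 0 0; 32 0 0 -40 0 0 0; 32 0 0 -85 0 0 0; 32 0 0 -130 0 0 0; 32 0 0 -170 0 0 0; 32 0 -30 -196 0 0 0; 32 0 -70 -196 0 0 0; 32 -2 -115 -196 0 0 0; 32 -2 -160 -196 0 0 0; 32 -2 -205 -196 0 0 0; 32 -3 -250 -196 0 0 0; 32 -4 -295 -196 0 0 0; 32 -5 -340 -196 0 0 0; 32 -6 -385 -196 0 0 0; 32 -6 -425 -196 0 0 0; 32 -6 -455 -196 0 0 0; 32 -6 -465 -196 0 0 0; 32 -6 -465 -196 0 0 0; 32 -6 -465 -196 0 0 0; 32 -6 -465 -196 0 0 0",
)

```text
clock: 21.05
eef_pos: [0.5533, 0.3776, 0.2407]
tool_rot: [3.141, -0.002, -0.197]
contact_force: [-0.1, -0.4, -2.6]
opening: 0.0409
```

Run:
```python
from h import *
print(move((.5525,.380,.050),-.195))
```

```text
(array([ -2.,  -2., 191.]), array([ 0.   , -0.002, -0.002]))
```

>>> move_arm(
  moves="32 -1 -2 40 0 -0.002 0; 32 -1 -2 80 0 -0.002 0; 32 -1 -2 120 0 -0.002 0; 32 -1 -2 155 0 -0.002 0; 32 -1 -2 175 0 -0.002 0; 32 -1 -2 185 0 -0.002 0; 32 -1 -2 189 0 -0.002 0; 32 -1 -2 191 0 -0.002 0; 32 -1 -2 191 0 -0.002 0; 32 -1 -2 191 0 -0.002 0",
)

```text
clock: 22.05
eef_pos: [0.5537, 0.38, 0.0509]
tool_rot: [-3.14, -0.001, -0.197]
contact_force: [-0.1, -0.2, -3.0]
opening: 0.0408
```

>>> move_arm(
  moves="32 0 0 1 0 0 0; 32 0 0 2 0 0 0; 32 0 0 2 0 0 0; 40 0 0 2 0 0 0; 48 0 0 2 0 0 0; 58 0 0 2 0 0 0; 70 0 0 2 0 0 0; 70 0 0 2 0 0 0; 70 0 0 2 0 0 0; 70 0 0 2 0 0 0; 70 0 0 -20 0 0 0; 70 0 0 -60 0 0 0; 70 0 0 -110 0 0 0; 70 0 0 -150 0 0 0; 70 0 0 -180 0 0 0; 70 0 0 -180 0 0 0",
)

```text
clock: 23.65
eef_pos: [0.5552, 0.3808, 0.2365]
tool_rot: [-3.134, -0.006, -0.197]
contact_force: [0.0, -0.4, 0.8]
opening: 0.0698
```

Run:
```python
from h import *
print(move((.6953,.0713,.225),-.195)); c=eyes.camera("wrist"); cv2.imwrite("pics/w6.png",c["frame"])
```

```text
(array([198., 276.,  11.]), array([-0.007, -0.007, -0.002]))
```

View pics/w6.png

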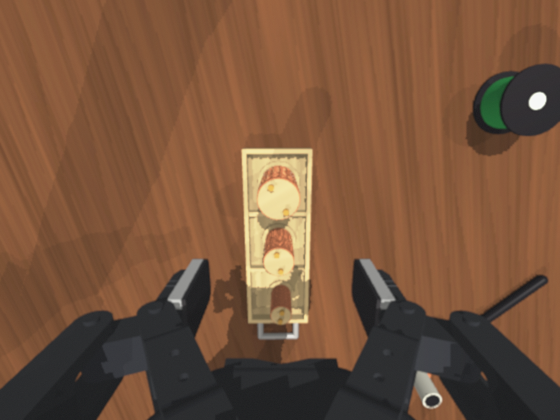

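All three coils stand in their cells, big at (279,190), mid at (279,250) and small at (281,300). Now the stripped coil.

>>> move_arm(
  moves="62 25 40 11 -0.007 -0.007 0; 62 55 80 11 -0.007 -0.007 0; 62 85 120 11 -0.007 -0.007 0; 62 115 160 11 -0.007 -0.007 0; 62 145 200 11 -0.007 -0.007 0; 62 175 240 11 -0.007 -0.007 0; 62 198 276 11 -0.007 -0.007 0; 62 198 276 11 -0.007 -0.007 0; 62 198 276 11 -0.007 -0.007 0; 62 198 276 11 -0.007 -0.007 0; 62 198 276 11 -0.007 -0.007 0; 62 198 276 11 -0.007 -0.007 0",
)

```text
clock: 24.9
eef_pos: [0.6943, 0.0724, 0.2218]
tool_rot: [3.139, 0.003, -0.195]
contact_force: [0.6, 0.0, -0.4]
opening: 0.0615
```

Run:
```python
from h import *
print(move((.6953,.0713,.033),-.195)); c=eyes.camera("wrist")
print([(round(d["score"],2),np.round(d["at"]),onz(c,d["at"][1],d["at"][0],0).round(3)) for d in eyes.landmark_of("coil_stripped",c)], proj(c,[(.6953,.0713,0)]))
```

```text
(array([  2.,   0., 189.]), array([0.002, 0.003, 0.   ]))
[(0.95, array([180., 282.]), array([0.698, 0.074, 0.   ])), (0.22, array([210.,  98.]), array([0.465, 0.082, 0.   ]))] [[281.06084117 182.78622382]]
```

>>> move_arm(
  moves="62 2 0 40 0.002 0.003 0; 62 2 -1 80 0.002 0.003 0; 62 2 -1 120 0.002 0.003 0; 62 2 -1 155 0.002 0.003 0; 62 2 -1 178 0.002 0.003 0; 62 2 -1 187 0.002 0.003 0; 62 2 -1 187 0.002 0.003 0; 62 2 -1 187 0.002 0.003 0; 16 2 -1 187 0.002 0.003 0; 16 2 -1 187 0.002 0.003 0; 16 2 -1 187 0.002 0.003 0; 16 2 -1 187 0.002 0.003 0; 16 2 -1 187 0.002 0.003 0; 16 2 -1 187 0.002 0.003 0; 16 2 -1 187 0.002 0.003 0",
)

```text
clock: 26.5
eef_pos: [0.6965, 0.0722, 0.036]
tool_rot: [-3.141, -0.001, -0.196]
contact_force: [-2.1, -0.2, 6.0]
opening: 0.0223
```

Run:
```python
from h import *
print(move((.5125,-.3085,.24),-.195))
```

```text
(array([-106.,  409., -204.]), array([-0.   , -0.001, -0.001]))
```

>>> move_arm(
  moves="16 0 0 -10 0 0 0; 16 0 0 -40 0 0 0; 16 0 0 -85 0 0 0; 16 0 0 -130 0 0 0; 16 0 0 -175 0 0 0; 16 -5 20 -204 0 0 0; 16 -15 60 -204 0 0 0; 16 -26 100 -204 0 0 0; 16 -37 140 -204 0 0 0; 16 -47 180 -204 0 0 0; 16 -58 220 -204 0 0 0; 16 -68 260 -204 0 0 0; 16 -78 300 -204 0 0 0; 16 -88 340 -204 0 0 0; 16 -98 380 -204 0 0 0; 16 -106 405 -204 0 0 0; 16 -106 409 -204 0 0 0; 16 -106 409 -204 0 0 0; 16 -106 409 -204 0 0 0; 16 -106 409 -204 0 0 0",
)

```text
clock: 28.5
eef_pos: [0.5137, -0.3069, 0.2397]
tool_rot: [-3.141, -0.001, -0.193]
contact_force: [0.2, 0.7, -0.6]
opening: 0.0224
```

Run:
```python
from h import *
c=eyes.camera("wrist"); print(proj(c,[(.5125,-.3085,.003)]))
s=eyes.silhouettes("dish",c)
for d in s[:1]: print(d["score"],d["box"],onz(c,d["box"][0],d["box"][1],.012))
print(move((.5125,-.3085,.040),-.195)); cv2.imwrite("pics/w7.png",c["frame"])
```

```text
[[278.61969449 181.63239341]]
0.96 [279.2, 175.3, 96.7, 88.4] [ 0.51511334 -0.2991415   0.012     ]
(array([ -1.,   1., 200.]), array([-0.001, -0.001,  0.001]))
```

View pics/w7.png

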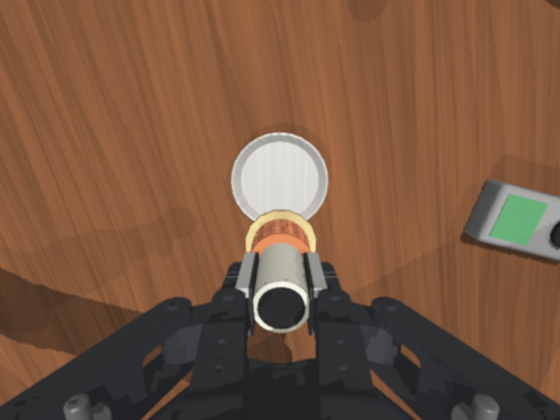

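The dish is centred at about (279.5,180), since its lower edge is hidden by the coil. My target projects to (278.6,181.6), so they agree to about 1–2 mm, and I can lower.

>>> move_arm(
  moves="16 0 1 40 0 0 0; 16 0 1 80 0 0 0; 16 0 0 120 0 0 0; 16 0 0 155 0 0 0; 16 0 0 180 0 0 0; 16 0 0 192 0 0 0; 16 0 0 197 0 0 0; 16 0 0 199 0 0 0; 16 0 0 199 0 0 0; 16 0 0 199 0 0 0",
)

```text
clock: 29.6
eef_pos: [0.5144, -0.3075, 0.0419]
tool_rot: [-3.141, -0.003, -0.194]
contact_force: [-0.5, -0.2, -0.4]
opening: 0.0224
```

>>> move_arm(
  moves="16 0 0 1 0 0 0; 16 -1 0 2 0 0 0; 16 -1 0 3 0 0 0; 16 -1 0 3 0 0 0; 16 -1 0 3 0 0 0",
)

```text
clock: 30.1
eef_pos: [0.5134, -0.3074, 0.039]
tool_rot: [-3.141, -0.003, -0.194]
contact_force: [-0.3, 1.2, 2.3]
opening: 0.0227
```

Contact is light. I release, then rise straight up.

>>> move_arm(
  moves="22 0 0 0 0 0 0; 30 0 0 0 0 0 0; 40 0 0 0 0 0 0; 55 0 0 0 0 0 0; 55 0 0 0 0 0 0; 55 0 0 0 0 0 0; 55 0 0 0 0 0 0; 55 0 0 -20 0 0 0; 55 0 0 -60 0 0 0; 55 0 0 -110 0 0 0; 55 0 0 -150 0 0 0; 55 0 0 -190 0 0 0; 55 0 0 -200 0 0 0; 55 0 -100 -200 0 0 0; 55 0 -100 -200 0 0 0; 55 0 -100 -200 0 0 0",
)

```text
clock: 31.7
eef_pos: [0.5343, -0.2011, 0.2382]
tool_rot: [-3.138, -0.002, -0.184]
contact_force: [-0.2, 0.1, 0.2]
opening: 0.0552
```

Run:
```python
from h import *
for n in("side","top"):
    c=eyes.camera(n)
    f=c["frame"]
    cv2.imwrite(f"pics/{n}9.png",f if n=="side" else cv2.resize(f[110:330,20:480],(800,383)))
    for k,x,z in [("coil_stripped",(.5125,-.3085),.003),("dish",(.5125,-.3085),0)]:
        s=[d for d in eyes.silhouettes(k,c) if np.linalg.norm(np.array(d["box"][:2])-model(c,k,x,z))<20]
        if s: v,u=np.nonzero(s[0]["mask"]); print(n,k,s[0]["score"],fit([(c,np.array([u.mean(),v.mean()]))],k,x,z)[0].round(4))
```

```text
side coil_stripped 0.89 [ 0.5147 -0.3075]
side dish 0.85 [ 0.5113 -0.3104]
top dish 0.69 [ 0.4965 -0.3024]
```

View pics/side9.png

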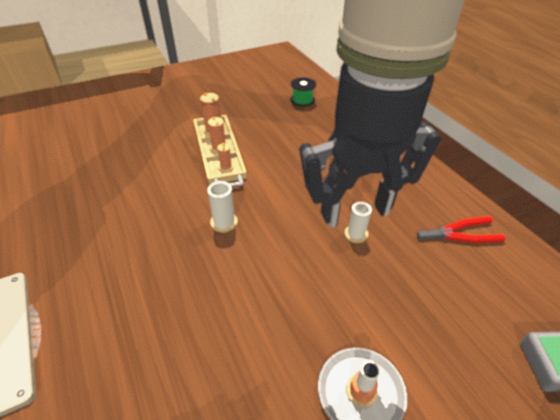

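View pics/top9.png

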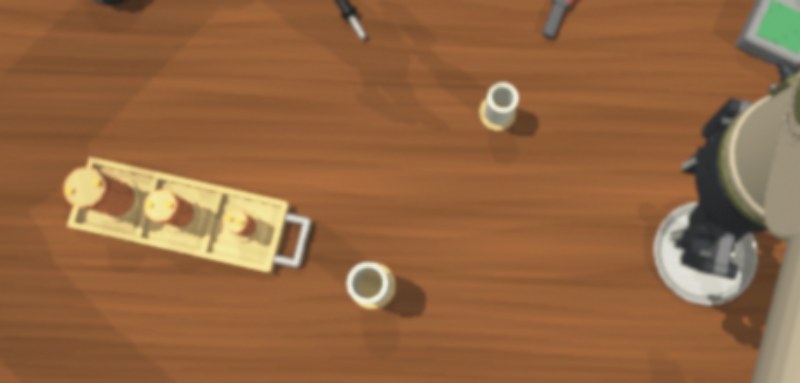

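The side view shows the stripped coil upright in the dish at (364,385), and both formers standing at (221,207) and (358,222). All three coils are upright in the caddy in the right order, so I'm handing in.

```bash
python3 -c "
from plant import manip
print(manip.finish_job(), manip.get_obs()['clock'])"
```

```text
the job is handed in; nothing more can be done
the job is handed in; nothing more can be done
```

The job is done and handed in, at about 32 s on the clock. The small coil is in the cell by the handle, the middle coil in the middle cell and the largest in the far cell. The half-unwound coil stands in the dish.

- **Final pictures:** the side view shows all four coils upright and both empty formers standing where they were. Nothing tipped over. The highest contact force reported at the end of a move was about 22 N, when the small coil touched the cell floor.
- **Coil in the dish:** the side camera puts it about 4 mm from the measured dish centre, and 2–3 mm from my earlier estimate using both cameras.
- **Checks that disagreed:** the wrist and top cameras placed the caddy about 5 mm apart, so I aimed midway, well inside the cell clearance. In the last top view the arm covered the dish, so I ignored that dish reading and relied on the side view there.

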